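Tip the pocket torch out of its tilting storage tube and lay it in the instrument tray

TASK

The black pocket torch has slid right down inside the clear tube on the tilting stand. Tip the tube mouth-down so that the torch slides out against the stop post, take hold of the end that sticks out, swing it up level, over the post, and draw it out of the tube, then lay it flat inside the steel tray, keeping hold of it until it is down. Do not drop it or shove the tray about, and leave the tape roll, the dark vial and the tablet box where they stand.

Things in the scene. Friction and masses are not known exactly. Their poses are not given: they have to be found in the camera images.
- stand: White stand fixed to the table; base 225 x 74 x 6 mm. Origin: base underside below the tube's hinge; x level, to the mouth side (base x -83 to +143 mm); y along the hinge. Cheeks 34 mm long, 112 mm high, outer faces y +-33 mm (pins +-37). Black rubber pad x 78 to 118 mm, 50 mm wide, top z = 9 mm; beyond it a narrow upright stop post for the torch (x 118 to 126, 18 mm wide, top z = 66 mm).
- tube (a joint): Tilt of the clear tube about its hinge, rad: 0 (start, end stop) = mouth 0.40 rad above level; 0.40 = level; 1.0 (other stop) = mouth 0.60 rad below level. It stays where it is left; turning it takes about 0.15 Nm (3 to 5 N down on the tab). The torch slides once the mouth is some 0.2 to 0.4 rad below level.
- tube_pivot (a point): Tube centre on the hinge axis, 95 mm above the table. Axes turn with the tube: x along it to the mouth, y along the hinge (as the stand's y), z out of its upper side. Tube: clear plastic, 47 mm outside (blue collars 49 mm), bore 39 mm, 155 mm long with a 7 mm closed end; mouth 70 mm ahead of the pivot, closed end 85 mm behind it.
- tube_mouth (a point): Centre of the tube's open mouth, 70 mm along x from the pivot; same axes.
- tube_tab (a point): Centre of the top face of the blue thumb tab on the tube's upper side, 45 mm ahead of the pivot along the tube and 38 mm above its axis; the tab is 50 mm along the tube, 30 mm wide, 5 mm thick. Press it down to tip the mouth down. Same axes as the tube.
- torch: Black torch, 137 mm long, a rod 32 mm across, 0.08 to 0.17 kg. Origin: tail face centre; z axis towards the lens. Starts in the tube, tail on the closed end, lens 11 mm inside the mouth. With the tube fully down it slides until the pad and post stop it, lens 55 to 65 mm out. To draw it further swing it up to level (tube turning with it): its underside then clears the post by about 10 mm.
- torch_head (a point): Centre of the torch's lens face.
- torch_tail (a point): Centre of the torch's tail face.
- tray: Shallow stainless instrument tray, loose, 0.6 kg, 220 (its x) x 120 (its y) x 22 mm high (rim bead to 24.5 mm), walls and floor 3 mm. Origin: centre of its underside.
- tape_roll: Cream tape roll standing on end, 45 mm across, 48 mm high; loose bystander. Origin: centre of its underside.
- dark_vial: Dark brown vial with a pale cap, 31 mm across, 62 mm high; loose bystander. Origin: centre of its underside.
- tablet_box: White and yellow tablet box, 56 (x) x 86 (y) x 36 mm high; loose bystander. Origin: centre of its underside.

How it is judged:
By the outcome, as a careful person would: the job done as asked, in the order asked, and still so for the second after the job is handed in, with the robot touching nothing.
It also fails if it takes over 59 s, if anything falls off the work surface, if the arm or the gripper's body presses on something with over 40 N, if the wrist force passes 120 N, or if a joint passes its speed limit or range.

ROBOT

A 6-joint arm with a two-finger parallel gripper is mounted at the origin on a cart in front of the work surface, level with it; the furniture and walls round the work are solid. World frame = base frame: x ahead of the robot, y to its left, z up, the work surface at z = 0. Lengths are in m, angles in rad, forces in N, time in s.
With the tool pointing down it reaches from about 0.3 to 0.95 m from the base axis. Payload 3.1 kg.
Tool frame: the origin (TCP) lies at the very end of the fingers, on their centre line; the grasp point (between the pads) lies 19 mm behind it; z points along the fingers, y is the line along which they close (so a half turn about z gives the same grasp; the last joint's range is limited). The gripper opens to 85 mm and grips with 20 to 120 N. Pads are 22 mm wide; open, the fingers measure 114 mm over their backs; the gripper's body (76 mm by 85 mm) begins 54 mm behind the grasp point. The pads swing forward as they close: fully open they stand 13 mm farther back than shut.
Start: joints at [-1.294, 0.308, 1.634, -0, 1.2, -0.07], TCP at [0.212, -0.588, 0.231] pointing down, gripper open.
Joint ranges: [-3.06, 3.06], [-0.79, 1.96], [0.05, 2.63], [-1.19, 4.34], [0.05, 2.64], [-2.94, 2.94]. Speed limits (rad/s): [2.79, 2.79, 3.14, 3.14, 3.14, 3.14].

INTERFACE

Orientations are given as a unit quaternion [w, x, y, z].
In Python, from plant import manip gives the robot as it stands.
- The arm moves only by the shell command python3 inch.py, which reads ROWS from standard input. ROWS is a JSON list of rows, 1 to 8 of them, each of 7 numbers: dx, dy, dz in cm, then a rotation vector rx, ry, rz in rad, then the opening from 0.0 (shut) to 1.0 (fully open); each row shifts and turns the commanded pose from where the row before left it, along the tool's axes as they then stand; what a row does not reach is not made up. A row lasts 1/12 s, in which the tool goes at most 0.0417 m and 0.125 rad, less where a joint would pass 70% of its speed; a pose out of reach is approached as far as the arm can. The fingers move at their own pace and stop on an object; the grip force is fixed at half the most. Time passes only in rows, so rows that do not move let the fingers close. It prints the time, the measured TCP pose, the force, the opening and the grip force at its end. Input that does not fit is refused with a message, and nothing moves.
- manip.get_obs(): the state, without advancing time (a new reading comes with each control period).
- manip.read_camera(name): name is "scene" or "top"; returns a dict with "frame" (480x640x3 uint8, red, green, blue), "fx", "fy", "cx", "cy" (pixels), "R" (3x3) and "t" (3): a world point X has camera coordinates R X + t. Camera axes: x right, y down, z forward; pixel columns grow to the right and rows downward; lengths in m; the calibration is good to about 2 mm. A picture is of the moment at which its call begins. There is no depth.
- manip.hand_in(): hands the job in; it is judged then, once.
The state is a dict: "time_s": time; "joint_pos": joint angles; "joint_velocities": joint speeds; "joint_efforts": joint torques, N m; "ee_pos": TCP position; "ee_rot": TCP orientation; "contact_force": force on the tool from outside, world axes, zero at the start; "wrist_torque": the same for the moment, N m; "opening": opening from 0.0 (shut) to 1.0 (fully open); "finger_force": force on a finger pad.
Only numpy, scipy, OpenCV 4.12 (cv2) and the standard library are available. Lean on these libraries where they do the work, as an engineer would, in place of code of your own. Each camera call takes 0.05 s, during which the arm holds its last target. There are 200 camera calls.

## Working session

There is one attempt and no reset: what is moved stays moved. The work goes in short steps, Python scripts to look and compute and a shell command to move; the robot and the scene stay as the last step left them, time stands still between calls to the robot, and variables do not carry over. Pictures are saved under pics/ and viewed, at most 13 in all, crops included, and the job is handed in when it is done.

```bash
ls; mkdir -p pics; python3 - <<'E'
from plant import manip
import cv2
for n in("scene","top"):
    c=manip.read_camera(n); cv2.imwrite(f"pics/{n}0.png",c["frame"][:,:,::-1]); print(n,c["fx"],c["fy"],c["cx"],c["cy"],c["R"],c["t"])
print(manip.get_obs())
E
```

```text
inch.py
pics
plant.py
scene 575.3672904823804 575.3672904823804 328.2185850189748 240.42448646526535 [[ 0.70090418 -0.71320395 -0.00857065]
 [-0.35105995 -0.33449586 -0.87456814]
 [ 0.6208786   0.61599728 -0.48482689]] [-0.39873997  0.30888991  0.90043232]
top 557.0266520619188 557.0266520619188 303.74711039576835 235.4780757963792 [[ 0.02804716 -0.99960542  0.00153747]
 [-0.97451598 -0.02768558 -0.22260303]
 [ 0.22255776  0.0047451  -0.97490796]] [-0.00937378  0.59572416  1.18324348]
{'time_s': 0.1, 'joint_pos': array([-1.29371052e+00,  3.08917321e-01,  1.63504098e+00,  4.42139712e-06,
        1.19967822e+00, -6.96952728e-02]), 'joint_velocities': array([-0.00025731, -0.00064212, -0.00369165,  0.00075905,  0.00060271,
       -0.00079369]), 'joint_efforts': array([ 1.86460688e-04, -4.16406977e+01, -2.77644432e+01, -8.42964550e-05,
        4.01523459e-03, -1.28801861e-05]), 'ee_pos': array([ 0.21219895, -0.58710094,  0.23017099]), 'ee_rot': array([-1.01665748e-03,  9.85005108e-01,  1.72522152e-01, -1.03731559e-04]), 'contact_force': array([0.20279612, 0.66213269, 0.65623355]), 'wrist_torque': array([-0.01536546,  0.02461101, -0.00793119]), 'finger_force': 0.0, 'opening': 0.9974978080106115}
```
View pics/scene0.png

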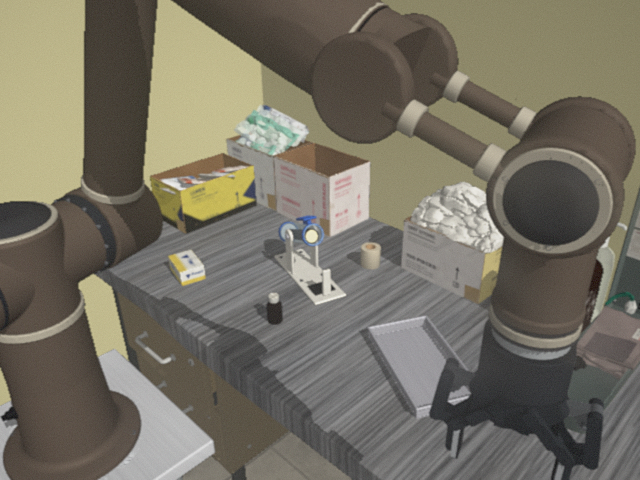

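View pics/top0.png

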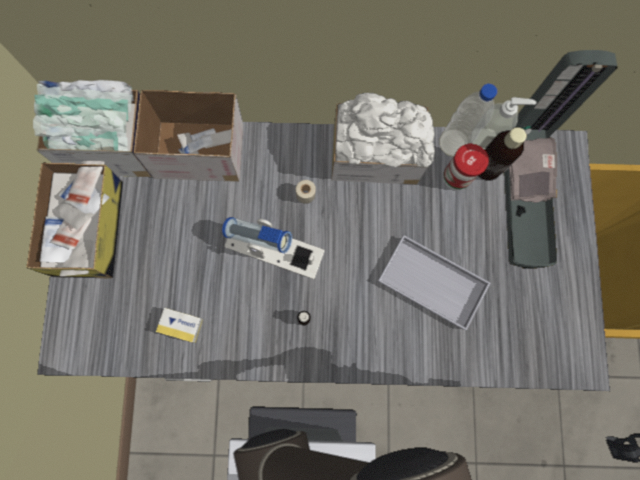

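The scene view has the stand at (310,260), its mouth towards the camera. In the top view the base runs from (226,243) to (322,265), the pad is at (302,258), the tray is at (433,282), the vial at (304,317), the tape at (306,189) and the tablet box at (179,325).

```bash
cat > h.py <<'E'
from plant import manip
import cv2, numpy as np
from scipy.spatial.transform import Rotation as Rn
def ray(c,u,v):
    d=c["R"].T@np.array([(u-c["cx"])/c["fx"],(v-c["cy"])/c["fy"],1]); return -c["R"].T@c["t"],d
def onz(c,p,z):
    o,d=ray(c,*p); return o+d*(z-o[2])/d[2]
def two(c1,p1,c2,p2):
    a,d=ray(c1,*p1); b,e=ray(c2,*p2)
    s=np.linalg.lstsq(np.c_[d,-e],b-a,rcond=None)[0]
    P,Q=a+s[0]*d,b+s[1]*e; return (P+Q)/2,np.linalg.norm(P-Q)
def proj(c,X):
    x=c["R"]@X+c["t"]; return np.array([c["fx"]*x[0]/x[2]+c["cx"],c["fy"]*x[1]/x[2]+c["cy"]])
def mat():
    o=manip.get_obs(); q=o["ee_rot"]; return o["ee_pos"],Rn.from_quat([q[1],q[2],q[3],q[0]])
E
python3 - <<'E'
from h import *
t=manip.read_camera("top"); f=t["frame"]; 
s=manip.read_camera("scene")
cv2.imwrite("pics/t1.png",cv2.resize(f[200:345,210:370],None,fx=5,fy=4.1,interpolation=cv2.INTER_CUBIC)[:,:,::-1]) if 0 else cv2.imwrite("pics/t1.png",cv2.resize(f[205:285,215:335],None,fx=6.5,fy=6.5,interpolation=cv2.INTER_CUBIC)[:,:,::-1])
hsv=cv2.cvtColor(f,cv2.COLOR_RGB2HSV)
def blobs(m,name,z):
    for k in cv2.findContours(m.astype(np.uint8),0,2)[0]:
        if cv2.contourArea(k)>25:
            r=cv2.minAreaRect(k); print(name,np.round(r[0],1),np.round(r[1],1),[onz(t,p,z).round(4)[:2].tolist() for p in cv2.boxPoints(r)])
roi=np.zeros(f.shape[:2],bool); roi[200:345,210:345]=1
V=hsv[...,2].astype(int);S=hsv[...,1].astype(int);H=hsv[...,0].astype(int)
blobs(roi&(V>185)&(S<40),"white",.006)
blobs(roi&(V<40),"black",.009)
blobs(roi&(S>130)&(H>100)&(H<125),"blue",.1)
roi2=np.zeros_like(roi); roi2[225:340,370:500]=1
g=cv2.morphologyEx((roi2&(V>128)).astype(np.uint8),cv2.MORPH_OPEN,np.ones((5,5)))
blobs(g,"tray",.015)
print([onz(t,p,.0245).round(4) for p in((404,237),(489,283),(465,328),(378,283))])
E
```

```text
white [303.8 316.1] [7.2 6.7] [[0.4246, 0.0129], [0.4318, -0.0006], [0.4175, -0.0083], [0.4104, 0.0052]]
white [286.3 252.2] [69.4 30.3] [[0.5598, 0.1356], [0.6291, 0.1149], [0.5772, -0.0407], [0.5092, -0.0184]]
black [301.3 257.4] [13.9 17.9] [[0.5416, 0.0339], [0.582, 0.0209], [0.5715, -0.01], [0.5313, 0.0032]]
blue [271.2 235.6] [24.3 19.3] [[0.5748, 0.1102], [0.6156, 0.0968], [0.5972, 0.0464], [0.5566, 0.0602]]
tray [426.5 332.5] [13.  7.] [[0.4057, -0.2673], [0.4062, -0.2831], [0.3773, -0.2825], [0.3768, -0.2668]]
tray [380. 332.] [14.  6.] [[0.4051, -0.1635], [0.4054, -0.177], [0.3743, -0.1769], [0.3739, -0.1635]]
tray [426.  318.5] [5. 6.] [[0.4282, -0.2678], [0.4286, -0.2814], [0.4173, -0.2811], [0.4169, -0.2675]]
tray [465. 263.] [12.  4.] [[0.5669, -0.3633], [0.5672, -0.3726], [0.539, -0.3715], [0.5387, -0.3623]]
tray [427.7 282. ] [89.1 46.1] [[0.5069, -0.165], [0.603, -0.2179], [0.5053, -0.3951], [0.4124, -0.3402]]
[array([ 0.6085, -0.2252,  0.0245]), array([ 0.5064, -0.4177,  0.0245]), array([ 0.4033, -0.3593,  0.0245]), array([ 0.4992, -0.1647,  0.0245])]
```

View pics/t1.png

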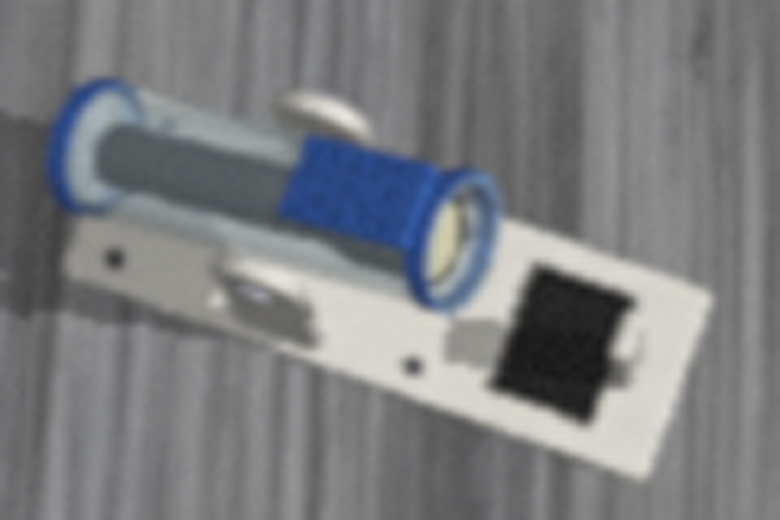

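The crop shows base corners at (324.1,249.8), (314.3,278.4) and (225.1,246.4), the pad corners, and the tab at (262–282, 226–243), all sharp. Next I fit the stand and tray poses.

```bash
python3 - <<'E'
from h import *
t=manip.read_camera("top")
U=lambda x,y:((x+.5)/6.5-.5+215,(y+.5)/6.5-.5+205)
obs=[((712,294),(.143,.037,.006)),((648,480),(.143,-.037,.006)),((68,272),(-.083,-.037,.006)),
((537,264),(.078,.025,.009)),((636,297),(.118,.025,.009)),((588,424),(.118,-.025,.009)),((490,386),(.078,-.025,.009))]
c=np.cos(.4);s=np.sin(.4)
for a,b in((.020,.015),(.07,.015),(.07,-.015),(.020,-.015)):
    obs.append(((307,137) if (a,b)==(.02,.015) else (437,170) if (a,b)==(.07,.015) else (412,248) if (a,b)==(.07,-.015) else (283,215),(a*c-.038*s,b,.095+a*s+.038*c)))
W=np.array([onz(t,U(*p),l[2])[:2] for p,l in obs]); L=np.array([l[:2] for _,l in obs])
def fit(W,L):
    wc,lc=W.mean(0),L.mean(0); w=((W-wc)@[1,1j]);l=((L-lc)@[1,1j]); a=np.angle((w*l.conj()).sum())
    R=np.array([[np.cos(a),-np.sin(a)],[np.sin(a),np.cos(a)]]); o=wc-R@lc
    return a,o,((W-o)@R-L)
for n in(7,11):
    a,o,r=fit(W[:n],L[:n]); print("stand",a,o,"res mm\n",(r*1e3).round(1).tolist())
Wt=np.array([onz(t,p,.0245)[:2] for p in((404,237),(489,283),(465,328),(378,283))])
print("tray",fit(Wt,np.array([(-.11,.06),(.11,.06),(.11,-.06),(-.11,-.06)])))
p,R=mat(); print(p,R.as_matrix().round(3))
E
```

```text
stand -1.8913208879787546 [0.58755058 0.10476779] res mm
 [[-1.3, -1.5], [-0.1, 1.0], [3.6, 0.7], [0.9, -1.2], [-1.5, -0.4], [-2.0, 0.2], [0.4, 1.2]]
stand -1.8891811301426036 [0.58708845 0.10437012] res mm
 [[-1.7, -1.4], [-0.7, 1.0], [3.0, 1.2], [0.4, -1.1], [-2.0, -0.4], [-2.5, 0.3], [-0.2, 1.3], [0.1, -1.8], [0.1, -1.8], [1.5, 1.5], [2.0, 1.2]]
tray (np.float64(-2.0524786976398133), array([ 0.50434792, -0.29170527]), array([[ 0.00282132,  0.00147052],
       [ 0.00070918,  0.00017137],
       [-0.00330375,  0.00175435],
       [-0.00022675, -0.00339625]]))
[ 0.2122856  -0.58745364  0.2306829 ] [[ 0.94   0.34  -0.   ]
 [ 0.34  -0.94   0.001]
 [ 0.    -0.001 -1.   ]]
```

```bash
cat >> h.py <<'E'
A=-1.890; O=np.array([.5873,.1045,0])
S=Rn.from_euler("z",A)          # stand -> world
D=Rn.from_matrix(np.diag([-1.,1,-1]))  # tool in stand, level torch
def go(xs,ys,zs,th,base=(O,S)):  # tool-frame translation and rotvec still to go
    p,R=mat(); o,s=base
    T=s*D*Rn.from_euler("y",th)
    print("move",R.inv().apply(o+s.apply([xs,ys,zs])-p).round(4),"rot",(R.inv()*T).as_rotvec().round(3),
      "stand pos",s.inv().apply(p-o).round(4))
def tube(x,z,tilt):  # tube coords -> stand x,z
    a=.4-tilt; return x*np.cos(a)-z*np.sin(a), .095+x*np.sin(a)+z*np.cos(a)
E
python3 -c "
from h import *
go(.030,0,.175,0)
for t in (0,.25,.5,.75,1): print(t,tube(.045,.038,t))
print(tube(.105,-.0165,1))"
echo '[[0, 0, 0, 0, 0, -0.12, 0], [0, 0, 0, 0, 0, -0.12, 0]]' | python3 inch.py
```

```text
move [ 0.5693 -0.4997  0.0563] rot [-0.001 -0.001 -0.905] stand pos [ 0.7747 -0.1389  0.2307]
0 (np.float64(0.02664984772240111), np.float64(0.1475241431759989))
0.25 (np.float64(0.03881604947312513), np.float64(0.13929801692288157))
0.5 (np.float64(0.04856885727009063), np.float64(0.12831765453145771))
0.75 (np.float64(0.0553018887614392), np.float64(0.11526576175270509))
1 (np.float64(0.05859651665994686), np.float64(0.10095384206379118))
(np.float64(0.07734363875449814), np.float64(0.0220945026475116))
time_s: 0.42
ee_pos: [0.2124, -0.5877, 0.231]
ee_rot: [-0.0, 0.956, 0.292, 0.0]
contact_force: [0.0, -0.8, -0.0]
opening: 0.745
finger_force: 0.0
```

Units first: shifts go in cm. So 0.037 m is 3.7, 0.007 m is 0.7.

```bash
echo '[[0, 0, 0, 0, 0, -0.111, 0], [0, 0, 0, 0, 0, -0.111, 0], [0, 0, 0, 0, 0, -0.111, 0], [0, 0, 0, 0, 0, -0.111, 0], [0, 0, 0, 0, 0, -0.111, 0], [0, 0, 0, 0, 0, -0.11, 0]]' | python3 inch.py
echo '[[3.7, 0.7, 0, 0, 0, 0, 0], [3.7, 0.7, 0, 0, 0, 0, 0], [3.7, 0.7, 0, 0, 0, 0, 0], [3.7, 0.7, 0, 0, 0, 0, 0], [3.7, 0.7, 0, 0, 0, 0, 0], [3.7, 0.7, 0, 0, 0, 0, 0], [3.7, 0.7, 0, 0, 0, 0, 0], [3.7, 0.7, 0, 0, 0, 0, 0]]' | python3 inch.py
echo '[[3.7, 0.7, 0, 0, 0, 0, 0], [3.7, 0.7, 0, 0, 0, 0, 0], [3.7, 0.7, 0, 0, 0, 0, 0], [3.7, 0.7, 0, 0, 0, 0, 0], [3.7, 0.7, 0, 0, 0, 0, 0], [3.7, 0.7, 0, 0, 0, 0, 0], [3.7, 0.7, 0, 0, 0, 0, 0], [3.7, 0.7, 0, 0, 0, 0, 0]]' | python3 inch.py
python3 -c "
from h import *
go(.030,0,.175,0)"
```

```text
time_s: 0.92
ee_pos: [0.2124, -0.5877, 0.2311]
ee_rot: [-0.0, 0.809, 0.588, 0.0]
contact_force: [-0.4, 0.4, 0.0]
opening: 0.002
finger_force: 0.0
time_s: 1.58
ee_pos: [0.3589, -0.3226, 0.2313]
ee_rot: [0.0, 0.811, 0.586, 0.0]
contact_force: [1.5, -0.7, 0.3]
opening: -0.004
finger_force: 0.0
time_s: 2.25
ee_pos: [0.505, -0.059, 0.2314]
ee_rot: [0.0, 0.81, 0.586, 0.0]
contact_force: [0.6, -0.0, 0.5]
opening: 0.002
finger_force: 0.0
move [0.1511 0.0269 0.0564] rot [0.001 0.    0.   ] stand pos [ 0.1811 -0.0269  0.2314]
```

Now over the tab, then down on to it, measuring as I go.

To row units: 0.038 m is 3.8, 0.037 m is 3.7.

```bash
echo '[[3.8, 0.67, 0, 0, 0, 0, 0], [3.8, 0.67, 0, 0, 0, 0, 0], [3.8, 0.67, 1, 0, 0, 0, 0], [3.7, 0.67, 1.6, 0, 0, 0, 0], [0, 0, 1.5, 0, 0, 0, 0], [0, 0, 1.5, 0, 0, 0, 0], [0, 0, 0, 0, 0, 0, 0]]' | python3 inch.py
python3 - <<'E'
from h import *
go(.030,0,.15,0)
for n in("scene","top"):
    c=manip.read_camera(n)
    q=proj(c,O+S.apply([.03,0,.15])).astype(int); print(n,q)
    k=c["frame"][q[1]-45:q[1]+55,q[0]-65:q[0]+65]; cv2.imwrite(f"pics/{n}2.png",cv2.resize(k,None,fx=3,fy=3)[:,:,::-1])
a,b=[cv2.imread(f"pics/{n}2.png") for n in("scene","top")]; cv2.imwrite("pics/both2.png",np.hstack([a,b]))
E
```

```text
time_s: 2.83
ee_pos: [0.5745, 0.075, 0.1714]
ee_rot: [-0.002, 0.81, 0.587, -0.003]
contact_force: [-1.2, 0.4, -1.4]
opening: 0.003
finger_force: 0.0
move [0.002  0.003  0.0214] rot [-0.007  0.003  0.002] stand pos [ 0.032  -0.0029  0.1714]
scene [305 216]
top [270 234]
```

View pics/both2.png

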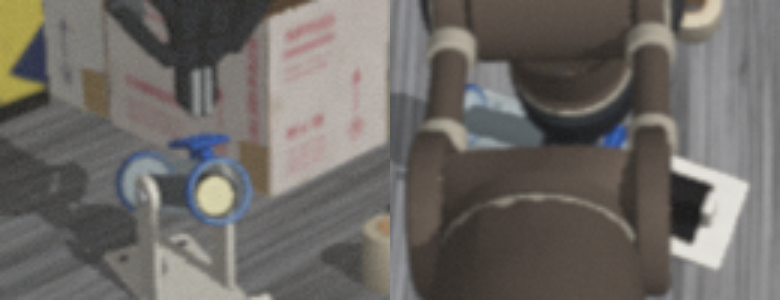

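Scene crop: closed fingertips at (203,110), right above the tab at (203,142), so they are aligned. Next I work out the pressing steps along the tab's arc.

To row units: 0.007 m is 0.7, 0.006 m is 0.6.

```bash
echo '[[0.2, 0.3, 0.7, -0.007, 0.003, 0, 0], [0, 0, 0.7, 0, 0, 0, 0], [0, 0, 0.6, 0, 0, 0, 0], [0, 0, 0, 0, 0, 0, 0]]' | python3 inch.py
python3 - <<'E'
from h import *
P,_=mat(); p=S.inv().apply(P-O); print(p)
x,z=p[0],p[2]
for i in range(1,13):
    t=i/12; th=.6*(i-1)/12; X,Z=tube(.045,.038,t); 
    dx,dz=X-x,Z-z; print(i,round(-np.cos(th)*dx+np.sin(th)*dz,4),round(-np.sin(th)*dx-np.cos(th)*dz,4)); x,z=X,Z
E
```

```text
time_s: 3.27
ee_pos: [0.5798, 0.0747, 0.154]
ee_rot: [0.001, 0.811, 0.586, 0.002]
contact_force: [0.1, -0.6, 0.3]
opening: -0.0
finger_force: 0.0
[0.03067415 0.00224672 0.15403294]
1 -0.0003 0.0089
2 -0.0042 0.0025
3 -0.0041 0.0027
4 -0.004 0.0028
5 -0.0039 0.0029
6 -0.0038 0.0031
7 -0.0037 0.0032
8 -0.0036 0.0033
9 -0.0035 0.0034
10 -0.0034 0.0036
11 -0.0033 0.0037
12 -0.0031 0.0038
```

To row units: 0.0045 m is 0.45, -0.004 m is -0.4.

```bash
echo '[[0, -0.2, 0.45, 0, 0.05, 0, 0], [0, 0, 0.4, 0, 0, 0, 0], [-0.4, 0, 0.25, 0, 0.05, 0, 0], [-0.4, 0, 0.3, 0, 0.05, 0, 0], [-0.4, 0, 0.3, 0, 0.05, 0, 0], [-0.4, 0, 0.3, 0, 0.05, 0, 0], [-0.4, 0, 0.3, 0, 0.05, 0, 0]]' | python3 inch.py
python3 -c "
from h import *
go(.0553,0,.1153,.45)"
```

```text
time_s: 3.85
ee_pos: [0.5749, 0.0588, 0.1312]
ee_rot: [-0.085, 0.801, 0.579, 0.127]
contact_force: [-1.2, 0.1, 3.0]
opening: -0.001
finger_force: 1.6
move [-0.0124 -0.0027  0.0127] rot [0.01  0.144 0.003] stand pos [0.0473 0.0025 0.1312]
```

To row units: -0.004 m is -0.4, -0.0035 m is -0.35.

```bash
echo '[[-0.4, -0.1, 0.3, 0, 0.05, 0, 0], [-0.4, -0.1, 0.35, 0, 0.05, 0, 0], [-0.35, 0, 0.35, 0, 0.05, 0, 0], [-0.35, 0, 0.35, 0, 0.05, 0, 0]]' | python3 inch.py
echo '[[-0.35, 0, 0.35, 0, 0.05, 0, 0], [-0.3, 0, 0.35, 0, 0.05, 0, 0], [0, 0, 0.1, 0, 0, 0, 0], [0, 0, 0, 0, 0, 0, 0]]' | python3 inch.py
python3 -c "
from h import *
go(.0586,0,.101,.6)"
```

```text
time_s: 4.18
ee_pos: [0.5715, 0.0505, 0.1134]
ee_rot: [-0.142, 0.784, 0.568, 0.207]
contact_force: [1.4, 0.9, 2.2]
opening: 0.003
finger_force: 1.2
time_s: 4.52
ee_pos: [0.5689, 0.0485, 0.101]
ee_rot: [-0.17, 0.774, 0.56, 0.242]
contact_force: [0.2, -2.2, 0.9]
opening: 0.002
finger_force: 0.7
move [ 0.0003 -0.0001  0.0002] rot [ 0.007 -0.001  0.002] stand pos [5.89e-02 1.00e-04 1.01e-01]
```

To row units: 0.002 m is 0.2, 0.001 m is 0.1.

```bash
echo '[[0, 0, 0.2, 0, 0, 0, 0], [0, 0, 0.1, 0, 0, 0, 0], [0, 0, 0, 0, 0, 0, 0], [0, 0, 0, 0, 0, 0, 0]]' | python3 inch.py
echo '[[0, 0, -2, 0, 0, 0, 0], [0, 0, -3, 0, 0, 0, 0.3], [0, 0, -3, 0, 0, 0, 1], [-2, 0, -3, 0, 0, 0, 1], [-3, 0, -3, 0, 0, 0, 1], [0, 0, 0, 0, 0, 0, 1], [0, 0, 0, 0, 0, 0, 1]]' | python3 inch.py
python3 - <<'E'
from h import *
x,z=tube(.105,-.0165-.05,1) ; print(tube(.105,-.0165,1)); 
go(*[tube(.105,.06,1)[0],0,tube(.105,.06,1)[1]],.6)
a=[]
for n in("scene","top"):
    c=manip.read_camera(n)
    q=proj(c,O+S.apply([.06,0,.06])).astype(int); print(n,q-[60,50])
    a.append(cv2.resize(c["frame"][q[1]-50:q[1]+50,q[0]-60:q[0]+60],None,fx=3.3,fy=3.3,interpolation=2))
cv2.imwrite("pics/b3.png",np.hstack(a)[:,:,::-1])
E
```

```text
time_s: 4.85
ee_pos: [0.5693, 0.0492, 0.1]
ee_rot: [-0.169, 0.773, 0.562, 0.241]
contact_force: [-8.8, -14.4, 10.3]
opening: 0.003
finger_force: 8.4
time_s: 5.43
ee_pos: [0.5315, -0.0634, 0.1869]
ee_rot: [-0.17, 0.774, 0.56, 0.243]
contact_force: [-0.3, 0.2, -0.5]
opening: 0.846
finger_force: 0.0
(np.float64(0.07734363875449814), np.float64(0.0220945026475116))
move [-0.011  -0.0008  0.1157] rot [ 0.009 -0.002  0.003] stand pos [ 0.177  -0.0002  0.1869]
scene [252 209]
top [225 197]
```

View pics/b3.png

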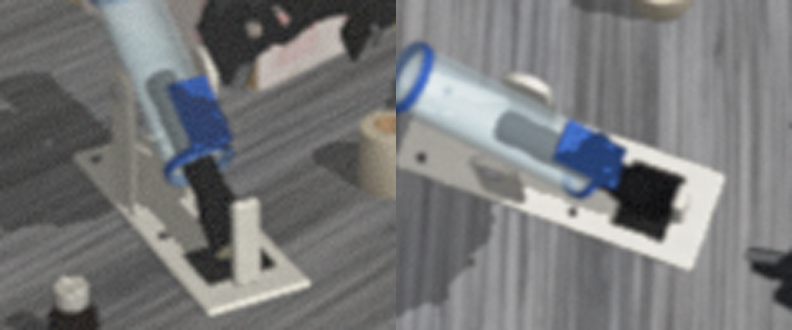

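The torch has slid out: in the scene crop the lens end is at (222,250), against the pad and behind the post, about 60 mm out of the mouth. I check the lens position while lining up for the grasp.

```bash
python3 - <<'E'
from h import *
c=manip.read_camera("scene")
for x,z in((.07,0),(.125,-.0035),(.13,-.0035),(.135,-.0035)):
    a,b=tube(x,z,1); print(x,((proj(c,O+S.apply([a,0,b]))-[252,209])*3.3).round())
E
echo '[[-1.1, 0, 0, 0.009, 0, 0.003, 1], [0, 0, 2.5, 0, 0, 0, 1], [0, 0, 3, 0, 0, 0, 1], [0, 0, 2.5, 0, 0, 0, 1], [0, 0, 2, 0, 0, 0, 1], [0, 0, 1, 0, 0, 0, 1], [0, 0, 0, 0, 0, 0, 1]]' | python3 inch.py
python3 -c "
from h import *
x,z=tube(.105,-.0165,1); go(x,0,z,.6)"
```

```text
0.07 [198. 170.]
0.125 [228. 245.]
0.13 [231. 252.]
0.135 [234. 258.]
time_s: 6.17
ee_pos: [0.5452, -0.0087, 0.086]
ee_rot: [-0.178, 0.773, 0.561, 0.238]
contact_force: [-0.8, -0.2, 0.1]
opening: 0.996
finger_force: 0.0
move [-0.0006  0.0052  0.0771] rot [-0.01  -0.003  0.   ] stand pos [ 0.1207 -0.0044  0.086 ]
```

To row units: 0.02 m is 2, 0.018 m is 1.8.

```bash
echo '[[0, 0.4, 2, -0.008, 0, 0, 1], [0, 0, 1.8, 0, 0, 0, 1], [0, 0, 1.5, 0, 0, 0, 1], [0, 0, 1.2, 0, 0, 0, 1], [0, 0, 0.6, 0, 0, 0, 1], [0, 0, 0, 0, 0, 0, 1], [0, 0, 0, 0, 0, 0, 1]]' | python3 inch.py
python3 -c "
from h import *
x,z=tube(.105,-.0165,1); go(x,0,z,.6)"
```

```text
time_s: 6.75
ee_pos: [0.5642, 0.0256, 0.0304]
ee_rot: [-0.172, 0.774, 0.559, 0.242]
contact_force: [0.2, -0.4, -0.1]
opening: 1.004
finger_force: 0.0
move [-0.0008 -0.0029  0.0095] rot [ 0.005 -0.003  0.001] stand pos [0.0821 0.0028 0.0304]
```

To row units: 0.005 m is 0.5, 0.0045 m is 0.45.

```bash
echo '[[0, -0.25, 0.5, 0, 0, 0, 1], [0, 0, 0.45, 0, 0, 0, 1], [0, 0, 0, 0, 0, 0, 1], [0, 0, 0, 0, 0, 0, 1]]' | python3 inch.py
python3 - <<'E'
from h import *
x,z=tube(.105,-.0165,1); go(x,0,z,.6)
a=[]
for n in("scene","top"):
    c=manip.read_camera(n)
    q=proj(c,O+S.apply([.09,0,.04])).astype(int)
    a.append(cv2.resize(c["frame"][q[1]-50:q[1]+50,q[0]-60:q[0]+60],None,fx=3.3,fy=3.3,interpolation=2))
cv2.imwrite("pics/b4.png",np.hstack(a)[:,:,::-1])
E
```

```text
time_s: 7.08
ee_pos: [0.5633, 0.0316, 0.0225]
ee_rot: [-0.172, 0.774, 0.559, 0.242]
contact_force: [-0.6, -0.6, 0.4]
opening: 1.001
finger_force: 0.0
move [-0.0007 -0.0001 -0.    ] rot [ 0.005 -0.003  0.001] stand pos [0.0768 0.0001 0.0225]
```

View pics/b4.png

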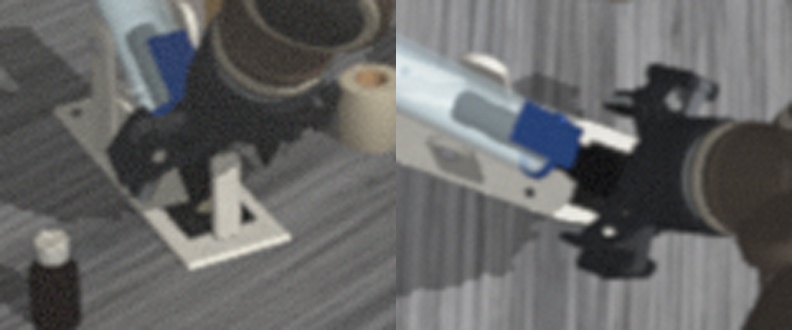

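The fingers straddle the torch symmetrically, clear of the post and tab. Closing.

```bash
echo '[[0, 0, 0, 0, 0, 0, 0], [0, 0, 0, 0, 0, 0, 0], [0, 0, 0, 0, 0, 0, 0], [0, 0, 0, 0, 0, 0, 0], [0, 0, 0, 0, 0, 0, 0], [0, 0, 0, 0, 0, 0, 0], [0, 0, 0, 0, 0, 0, 0], [0, 0, 0, 0, 0, 0, 0]]' | python3 inch.py
python3 -c "
from h import *
x,z=tube(.105,-.0165,1); go(x,0,z,.6)
# swing: TCP about pivot; steps
for i in range(1,13):
    t=1-.05*i; th=.6-.05*(i-1); X,Z=tube(.105,-.0165,t);X0,Z0=tube(.105,-.0165,t+.05);dx,dz=X-X0,Z-Z0
    print(i,round(-np.cos(th)*dx+np.sin(th)*dz,5),round(-np.sin(th)*dx-np.cos(th)*dz,5))"
```

```text
time_s: 7.85
ee_pos: [0.5636, 0.0315, 0.0226]
ee_rot: [-0.172, 0.774, 0.559, 0.242]
contact_force: [-0.2, -1.3, 0.7]
opening: 0.349
finger_force: 59.1
move [-0.0008 -0.0004  0.0001] rot [ 0.005 -0.003  0.001] stand pos [0.0768 0.0004 0.0226]
1 -0.00069 -0.00527
2 -0.00069 -0.00527
3 -0.00069 -0.00527
4 -0.00069 -0.00527
5 -0.00069 -0.00527
6 -0.00069 -0.00527
7 -0.00069 -0.00527
8 -0.00069 -0.00527
9 -0.00069 -0.00527
10 -0.00069 -0.00527
11 -0.00069 -0.00527
12 -0.00069 -0.00527
```

Gripped: 59 N at an opening of 0.35. On a pure arc the lens rim would catch the post. So I first slide the torch about 16 mm back up the bore, then swing.

```bash
echo '[[0.4, 0, 0, 0, 0, 0, 0], [0.4, 0, 0, 0, 0, 0, 0], [0.4, 0, 0, 0, 0, 0, 0], [0.4, 0, 0, 0, 0, 0, 0], [0, 0, 0, 0, 0, 0, 0]]' | python3 inch.py
python3 -c "
from h import *
x,z=tube(.089,-.0165,1); go(x,0,z,.6)"
echo '[[-0.08, 0, -0.45, 0, -0.05, 0, 0], [-0.08, 0, -0.45, 0, -0.05, 0, 0], [0, 0, 0, 0, 0, 0, 0]]' | python3 inch.py
python3 -c "
from h import *
x,z=tube(.089,-.0165,.9); go(x,0,z,.5)"
```

```text
time_s: 8.27
ee_pos: [0.5679, 0.0448, 0.0321]
ee_rot: [-0.172, 0.774, 0.56, 0.242]
contact_force: [-0.3, -0.4, -0.5]
opening: 0.35
finger_force: 59.2
move [-0.0017 -0.0003  0.    ] rot [ 0.005 -0.003  0.002] stand pos [0.0627 0.0003 0.0321]
time_s: 8.52
ee_pos: [0.5665, 0.0387, 0.0395]
ee_rot: [-0.143, 0.784, 0.568, 0.203]
contact_force: [-0.1, -0.5, 0.2]
opening: 0.349
finger_force: 59.3
move [-0.0018 -0.0009  0.0009] rot [ 0.006 -0.002  0.004] stand pos [0.069  0.0009 0.0395]
```

To row units: -0.0045 m is -0.45, -0.0008 m is -0.08.

```bash
echo '[[-0.08, 0, -0.45, 0, -0.05, 0, 0], [-0.08, 0, -0.45, 0, -0.05, 0, 0], [-0.08, 0, -0.45, 0, -0.05, 0, 0], [-0.08, 0, -0.45, 0, -0.05, 0, 0], [0, 0, 0, 0, 0, 0, 0]]' | python3 inch.py
python3 - <<'E'
from h import *
x,z=tube(.089,-.0165,.7); go(x,0,z,.3)
a=[]
for n in("scene","top"):
    c=manip.read_camera(n)
    q=proj(c,O+S.apply([.09,0,.06])).astype(int)
    a.append(cv2.resize(c["frame"][q[1]-50:q[1]+50,q[0]-60:q[0]+60],None,fx=3.3,fy=3.3,interpolation=2))
cv2.imwrite("pics/b5.png",np.hstack(a)[:,:,::-1])
E
```

```text
time_s: 8.93
ee_pos: [0.5631, 0.0293, 0.0544]
ee_rot: [-0.086, 0.801, 0.58, 0.124]
contact_force: [-0.3, 0.0, 0.9]
opening: 0.347
finger_force: 59.3
move [-0.0016 -0.0006  0.001 ] rot [ 0.006 -0.003  0.003] stand pos [0.079  0.0006 0.0544]
```

View pics/b5.png

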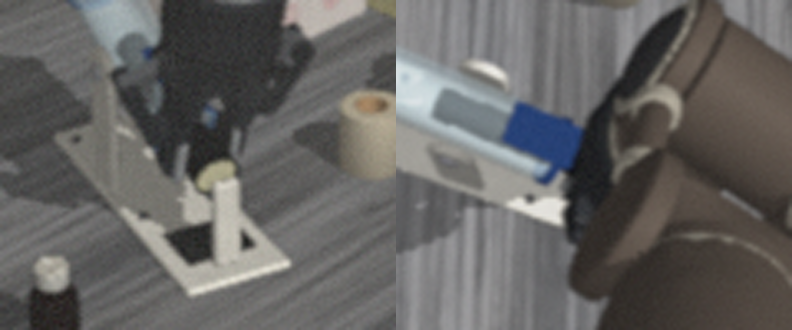

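The torch is held (lens at (215,175) in the scene crop), rising behind the post with a gap, and the tube is following. I carry on to level.

To row units: -0.0045 m is -0.45, -0.0008 m is -0.08.

```bash
echo '[[-0.08, 0, -0.45, 0, -0.05, 0, 0], [-0.08, 0, -0.45, 0, -0.05, 0, 0], [-0.08, 0, -0.45, 0, -0.05, 0, 0], [-0.08, 0, -0.45, 0, -0.05, 0, 0], [0, 0, 0, 0, 0, 0, 0]]' | python3 inch.py
echo '[[-0.08, 0, -0.45, 0, -0.05, 0, 0], [-0.08, 0, -0.35, 0, -0.05, 0, 0], [0, 0, 0, 0, 0, 0, 0], [0, 0, 0, 0, 0, 0, 0]]' | python3 inch.py
python3 - <<'E'
from h import *
x,z=tube(.089,-.0165,.4); go(x,0,z,0)
E
```

```text
time_s: 9.45
ee_pos: [0.5603, 0.0221, 0.0703]
ee_rot: [-0.028, 0.809, 0.585, 0.043]
contact_force: [0.2, -2.1, 0.9]
opening: 0.351
finger_force: 59.5
time_s: 9.78
ee_pos: [0.5595, 0.02, 0.0776]
ee_rot: [-0.0, 0.811, 0.585, 0.004]
contact_force: [0.1, 1.5, 2.2]
opening: 0.351
finger_force: 59.6
move [-0.0001 -0.0002 -0.0009] rot [ 0.004 -0.006 -0.001] stand pos [0.0889 0.0002 0.0776]
```

To row units: -0.012 m is -1.2, -0.01 m is -1.

```bash
echo '[[-0.6, 0, 0, 0, 0, 0, 0], [-1, 0, 0, 0, 0, 0, 0], [-1.2, 0, 0, 0, 0, 0, 0], [-1.2, 0, 0, 0, 0, 0, 0], [0, 0, 0, 0, 0, 0, 0]]' | python3 inch.py
python3 - <<'E'
from h import *
go(.129,0,.0785,0)
E
echo '[[-1, 0, 0, 0, 0, 0, 0], [-1.2, 0, 0, 0, 0, 0, 0], [-1.2, 0, 0, 0, 0, 0, 0], [-1.2, 0, 0, 0, 0, 0, 0], [-1.2, 0, 0, 0, 0, 0, 0], [-1.2, 0, 0, 0, 0, 0, 0], [-0.8, 0, 0, 0, 0, 0, 0], [0, 0, 0, 0, 0, 0, 0]]' | python3 inch.py
python3 - <<'E'
from h import *
go(.207,0,.0785,0)
a=[]
for n in("scene","top"):
    c=manip.read_camera(n)
    q=proj(c,O+S.apply([.15,0,.09])).astype(int)
    a.append(cv2.resize(c["frame"][q[1]-50:q[1]+50,q[0]-60:q[0]+60],None,fx=3.3,fy=3.3,interpolation=2))
cv2.imwrite("pics/b6.png",np.hstack(a)[:,:,::-1])
E
```

```text
time_s: 10.2
ee_pos: [0.5446, -0.0215, 0.077]
ee_rot: [0.001, 0.812, 0.584, 0.001]
contact_force: [-0.5, -1.4, 1.2]
opening: 0.349
finger_force: 59.4
move [ 0.0041  0.001  -0.0015] rot [ 0.002 -0.001 -0.004] stand pos [ 0.1331 -0.001   0.077 ]
time_s: 10.87
ee_pos: [0.5213, -0.0942, 0.0775]
ee_rot: [0.001, 0.812, 0.584, 0.002]
contact_force: [0.6, -0.6, -0.4]
opening: 0.348
finger_force: 59.5
move [ 0.0024  0.0003 -0.001 ] rot [ 0.004 -0.003 -0.004] stand pos [ 0.2094 -0.0003  0.0775]
```

View pics/b6.png

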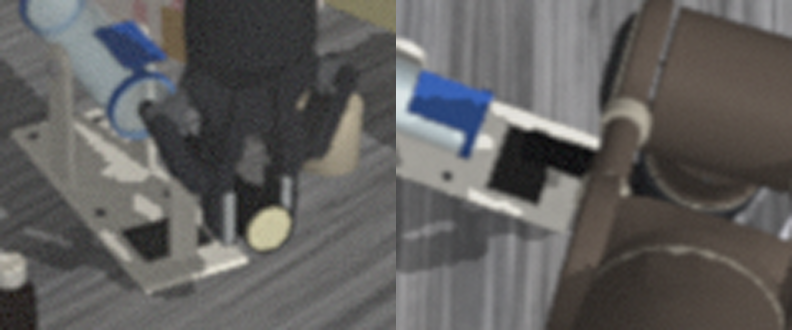

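The torch is wholly out of the mouth (top crop: tail at about (525,140), mouth at about (480,120)) and level, with the lens ahead. I lift it and carry it to the tray.

```bash
cat >> h.py <<'E'
TR=(np.array([.504,-.292,0]),Rn.from_euler("z",-2.052))
E
echo '[[-1.5, 0, 0, 0, 0, 0, 0], [-2, 0, -0.5, 0, 0, 0, 0], [-2, 0, -1.2, 0, 0, 0, 0], [-2, 0, -1.2, 0, 0, 0.04, 0], [-2, 0, -0.8, 0, 0, 0.04, 0], [-2, 0, 0, 0, 0, 0.04, 0], [-2, 0, 0, 0, 0, 0.042, 0], [0, 0, 0, 0, 0, 0, 0]]' | python3 inch.py
python3 - <<'E'
from h import *
go(.0435,0,.06,0,TR)
E
```

```text
time_s: 11.63
ee_pos: [0.4743, -0.2212, 0.1145]
ee_rot: [0.002, 0.856, 0.516, 0.002]
contact_force: [-0.0, -0.3, 0.4]
opening: 0.345
finger_force: 59.5
move [-0.0924  0.0593  0.0546] rot [ 0.005 -0.003 -0.004] stand pos [-0.049  -0.0591  0.1145]
```

To row units: -0.02 m is -2, -0.018 m is -1.8.

```bash
echo '[[-1.5, 1, 0, 0, 0, 0, 0], [-1.8, 1.2, 0, 0, 0, 0, 0], [-2, 1.3, 1, 0, 0, 0, 0], [-2, 1.2, 1.5, 0, 0, 0, 0], [-1.2, 0.8, 1.5, 0, 0, 0, 0], [-0.7, 0.4, 0.8, 0, 0, 0, 0], [0, 0, 0, 0, 0, 0, 0], [0, 0, 0, 0, 0, 0, 0]]' | python3 inch.py
python3 - <<'E'
from h import *
go(.0435,0,.06,0,TR)
a=[]
for n in("scene","top"):
    c=manip.read_camera(n)
    q=proj(c,TR[0]+[0,0,.03]).astype(int); print(q)
    a.append(cv2.resize(c["frame"][q[1]-75:q[1]+75,q[0]-66:q[0]+66],None,fx=3,fy=3,interpolation=2))
cv2.imwrite("pics/b7.png",np.hstack(a)[:,:,::-1])
E
```

```text
time_s: 12.3
ee_pos: [0.4841, -0.3265, 0.0652]
ee_rot: [-0.001, 0.856, 0.518, 0.002]
contact_force: [0.8, 1.0, -0.8]
opening: 0.349
finger_force: 59.6
move [-0.0037  0.0016  0.0052] rot [ 0.002 -0.005 -0.002] stand pos [ 0.0398 -0.0016  0.0652]
[419 355]
[434 282]
```

View pics/b7.png

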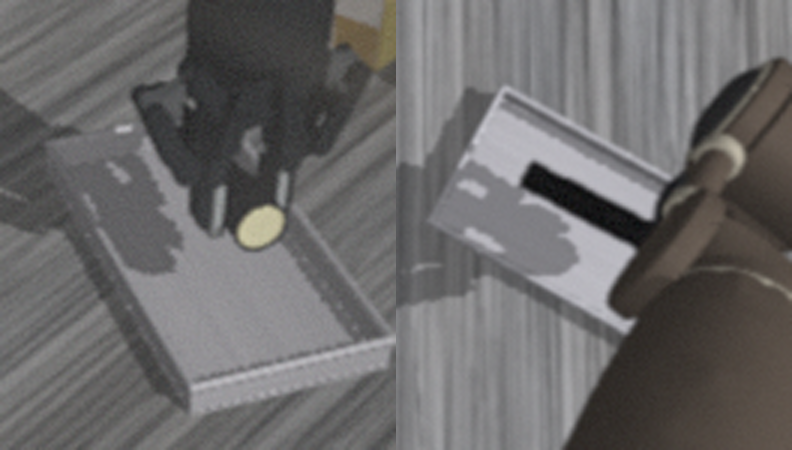

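The torch is level over the tray and parallel to it: lens at (261,227) in the scene crop, tail at (528,178) in the top crop. I check both points by casting rays.

Units first: shifts go in cm. So 0.012 m is 1.2, 0.01 m is 1.

```bash
python3 - <<'E'
from h import *
s=manip.read_camera("scene");t=manip.read_camera("top")
o,b=TR
h=onz(s,(419-66+261/3,355-75+227/3),.078); l=onz(t,(434-66+(528-396)/3,282-75+178/3),.094)
for p in(h,l): print(b.inv().apply(p-o).round(4))
print(np.linalg.norm(h-l)); go(.0435,0,.03,0,TR)
E
echo '[[-0.2, 0.1, 1, 0, 0, 0, 0], [0, 0, 1.2, 0, 0, 0, 0], [0, 0, 1.2, 0, 0, 0, 0], [0, 0, 1, 0, 0, 0, 0], [0, 0, 0.4, 0, 0, 0, 0], [0, 0, 0, 0, 0, 0, 0], [0, 0, 0, 0, 0, 0, 0]]' | python3 inch.py
python3 - <<'E'
from h import *
go(.0435,0,.006,0,TR)
E
```

```text
[0.0616 0.0027 0.078 ]
[-0.0666 -0.008   0.094 ]
0.12962096940033127
move [-0.0039  0.0004  0.0369] rot [ 0.005 -0.004 -0.   ] stand pos [ 0.0398 -0.0006  0.0669]
time_s: 13.08
ee_pos: [0.4842, -0.3296, 0.0171]
ee_rot: [-0.0, 0.856, 0.517, 0.002]
contact_force: [0.8, -0.6, -1.0]
opening: 0.346
finger_force: 59.6
move [-0.001   0.0001  0.0111] rot [ 0.002 -0.004 -0.002] stand pos [ 0.0425 -0.0001  0.0171]
```

```bash
echo '[[0, 0, 0.4, 0, 0, 0, 0], [0, 0, 0.3, 0, 0, 0, 0], [0, 0, 0, 0, 0, 0, 0], [0, 0, 0, 0, 0, 0, 0]]' | python3 inch.py
echo '[[0, 0, 0.2, 0, 0, 0, 0], [0, 0, 0, 0, 0, 0, 0], [0, 0, 0, 0, 0, 0, 0]]' | python3 inch.py
```

```text
time_s: 13.42
ee_pos: [0.4847, -0.33, 0.011]
ee_rot: [0.001, 0.856, 0.518, 0.003]
contact_force: [-0.6, 0.4, -0.8]
opening: 0.351
finger_force: 59.6
time_s: 13.67
ee_pos: [0.4847, -0.33, 0.009]
ee_rot: [0.001, 0.856, 0.518, 0.003]
contact_force: [0.5, -0.5, -1.8]
opening: 0.348
finger_force: 59.6
```

To row units: 0.001 m is 0.1.

```bash
echo '[[0, 0, 0.1, 0, 0, 0, 0], [0, 0, 0, 0, 0, 0, 0], [0, 0, 0, 0, 0, 0, 0]]' | python3 inch.py; python3 -c "
from h import *
go(.0435,0,.006,0,TR)"
```

```text
time_s: 13.92
ee_pos: [0.4847, -0.3299, 0.0079]
ee_rot: [0.001, 0.856, 0.518, 0.003]
contact_force: [-0.7, 0.0, -2.0]
opening: 0.35
finger_force: 59.6
move [-0.001  -0.0004  0.0019] rot [ 0.004 -0.004 -0.002] stand pos [0.0425 0.0004 0.0079]
```

```bash
echo '[[0, 0, 0.1, 0, 0, 0, 0], [0, 0, 0, 0, 0, 0, 0], [0, 0, 0, 0, 0, 0, 0]]' | python3 inch.py|grep -E 'pos|cont'; echo '[[0, 0, 0.1, 0, 0, 0, 0], [0, 0, 0, 0, 0, 0, 0], [0, 0, 0, 0, 0, 0, 0]]' | python3 inch.py|grep -E 'pos|cont'
```

```text
ee_pos: [0.4848, -0.33, 0.0071]
contact_force: [-0.6, -0.7, -0.2]
ee_pos: [0.4848, -0.3302, 0.0061]
contact_force: [-0.5, 0.2, 0.5]
```

```bash
echo '[[0, 0, 0.1, 0, 0, 0, 0], [0, 0, 0, 0, 0, 0, 0], [0, 0, 0, 0, 0, 0, 0]]' | python3 inch.py|grep -E 'pos|cont'; python3 -c "
from h import *
print(manip.get_obs()['wrist_torque'].round(3)); go(.0435,0,.005,0,TR)"
```

```text
ee_pos: [0.4848, -0.3303, 0.0052]
contact_force: [-0.6, -1.1, 1.4]
[-0.072  0.099  0.02 ]
move [-0.0007 -0.0007  0.0002] rot [ 0.004 -0.003 -0.002] stand pos [0.0428 0.0007 0.0052]
```

To row units: 0.001 m is 0.1.

```bash
echo '[[0, 0, 0.1, 0, 0, 0, 0], [0, 0, 0, 0, 0, 0, 0], [0, 0, 0, 0, 0, 0, 0]]' | python3 inch.py|grep -E 'pos|cont'; python3 -c "
from h import *
print(manip.get_obs()['wrist_torque'].round(3))
a=[]
for n in('scene','top'):
    c=manip.read_camera(n)
    q=proj(c,TR[0]+[0,0,.03]).astype(int)
    a.append(cv2.resize(c['frame'][q[1]-75:q[1]+75,q[0]-66:q[0]+66],None,fx=3,fy=3,interpolation=2))
cv2.imwrite('pics/b8.png',np.hstack(a)[:,:,::-1])"
```

```text
ee_pos: [0.4849, -0.3303, 0.0042]
contact_force: [-1.8, -2.3, 3.4]
[-0.022  0.09   0.043]
```

View pics/b8.png

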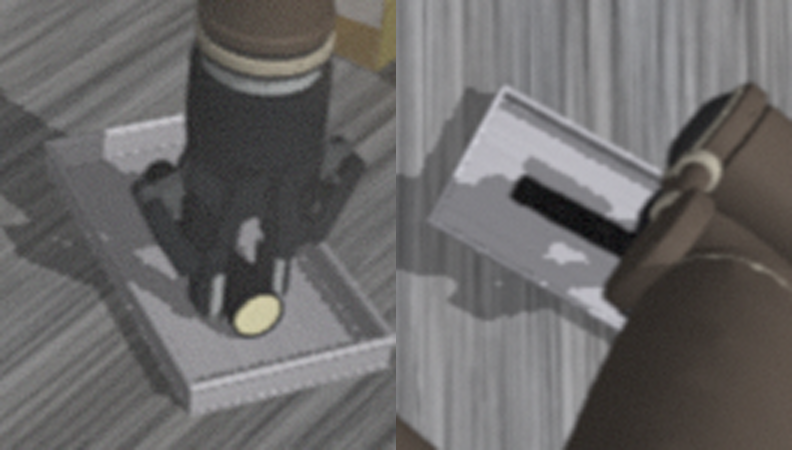

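```bash
echo '[[0, 0, 0.1, 0, 0, 0, 0], [0, 0, 0, 0, 0, 0, 0], [0, 0, 0, 0, 0, 0, 0]]' | python3 inch.py|grep -E 'pos|cont'; python3 -c "
from h import *
p,R=mat(); o=manip.get_obs(); print('tool force',R.inv().apply(o['contact_force']).round(1),'torque world',o['wrist_torque'].round(3), 'in tool',R.inv().apply(o['wrist_torque']).round(3))"
```

```text
ee_pos: [0.485, -0.3304, 0.0033]
contact_force: [-1.9, -3.3, 4.1]
tool force [-3.8 -0.1 -4.1] torque world [-0.084  0.068  0.044] in tool [ 0.021 -0.106 -0.044]
```

The torch bears on the tray floor: the upward force climbed steadily to 4 N from about -1.5 N while carrying. I release it with a part opening so the fingers stay inside the tray walls, then rise straight up.

To row units: -0.02 m is -2, -0.04 m is -4.

```bash
echo '[[0, 0, 0, 0, 0, 0, 0.42], [0, 0, 0, 0, 0, 0, 0.5], [0, 0, 0, 0, 0, 0, 0.58], [0, 0, 0, 0, 0, 0, 0.58], [0, 0, 0, 0, 0, 0, 0.58]]' | python3 inch.py
echo '[[0, 0, -0.5, 0, 0, 0, 0.58], [0, 0, -1, 0, 0, 0, 0.58], [0, 0, -2, 0, 0, 0, 0.58], [0, 0, -3, 0, 0, 0, 0.58], [0, 0, -4, 0, 0, 0, 0.58], [0, 0, -4, 0, 0, 0, 0.58], [-3, 0, -3, 0, 0, 0, 0.58], [-4, 0, 0, 0, 0, 0, 0.58]]' | python3 inch.py
echo '[[-4, 0, 0, 0, 0, 0, 0.58], [-4, 0, 0, 0, 0, 0, 0.58], [-4, 0, 0, 0, 0, 0, 0.58], [-4, 0, 0, 0, 0, 0, 0.58], [-4, 0, 0, 0, 0, 0, 0.58], [0, 0, 0, 0, 0, 0, 0.58]]' | python3 inch.py
python3 -c "
from h import *
c=manip.read_camera('top'); cv2.imwrite('pics/t9.png',c['frame'][:,:,::-1])"
```

```text
time_s: 15.68
ee_pos: [0.4845, -0.3293, 0.0025]
ee_rot: [0.0, 0.856, 0.518, 0.003]
contact_force: [-0.5, 0.9, -0.4]
opening: 0.582
finger_force: 0.0
time_s: 16.35
ee_pos: [0.4569, -0.394, 0.1872]
ee_rot: [0.008, 0.854, 0.519, 0.005]
contact_force: [1.5, -1.0, 0.7]
opening: 0.578
finger_force: 0.0
time_s: 16.85
ee_pos: [0.3546, -0.5759, 0.1782]
ee_rot: [0.004, 0.857, 0.515, 0.001]
contact_force: [0.9, -0.3, 1.2]
opening: 0.579
finger_force: 0.0
```

View pics/t9.png

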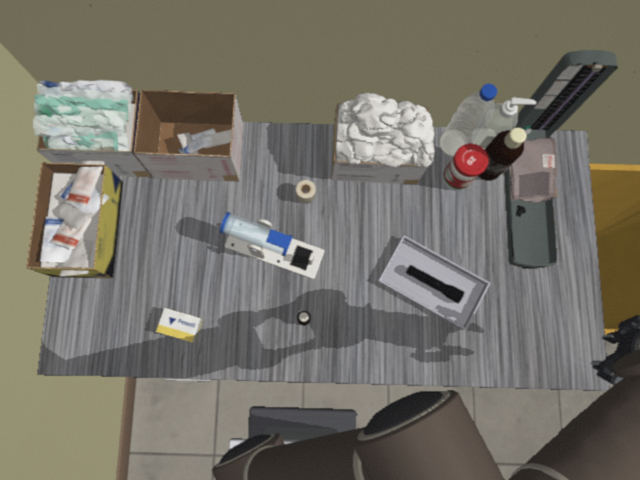

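The torch lies flat in the tray, from (408,267) to (462,298). The tray and the three bystanders are where they started, and the arm is clear.

```bash
echo '[[0, 0, 0, 0, 0, 0, 0.58], [0, 0, 0, 0, 0, 0, 0.58]]' | python3 inch.py | head -1; python3 -c "
from plant import manip
print(manip.hand_in())"
```

```text
time_s: 17.07
the job is handed in; nothing more can be done
None
```

The torch is lying flat in the steel tray and the job is handed in at about 17 s; the final top view shows the tray, tape roll, vial and tablet box where they started (I slid the torch about 16 mm back up the tube before swinging, so its rim would clear the post).

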